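# Load the spacer rings by thickness and run the arbor home

### The job

Set the tube jig up for the next weld: take the three spacer rings from the wooden rack and lay them in the jig's cradle in order of thickness, the thickest next to the yellow stop, then the middle one, and the thinnest nearest the arbor. Then push the arbor by its orange handle through all three rings until it is fully home. Leave the other things on the bench where they are.

Things in the scene. Friction and masses are not known exactly. Their poses are not given: they have to be found in the camera images.
- thick_centre (a point): Centre (half-way up, on the axis) of the thick spacer ring: blue painted aluminium ring, outside diameter 64 mm, bore 28 mm, 44 mm thick along its axis, about 310 g. Its own y axis is the ring's axis, which is level: the ring stands on its rim in the rack. It can be taken from above by its two flat end faces, at the part of the rim above the bore. It may turn about its axis without harm.
- middle_centre (a point): Centre (half-way up, on the axis) of the middle spacer ring: bare metal aluminium ring, outside diameter 64 mm, bore 28 mm, 32 mm thick along its axis, about 225 g. Its own y axis is the ring's axis, which is level: the ring stands on its rim in the rack. It can be taken from above by its two flat end faces, at the part of the rim above the bore. It may turn about its axis without harm.
- thin_centre (a point): Centre (half-way up, on the axis) of the thin spacer ring: red painted aluminium ring, outside diameter 64 mm, bore 28 mm, 20 mm thick along its axis, about 140 g. Its own y axis is the ring's axis, which is level: the ring stands on its rim in the rack. It can be taken from above by its two flat end faces, at the part of the rim above the bore. It may turn about its axis without harm.
- rack_axis (a point): Middle of the fixed wooden V-shaped ring rack, 340 mm long and 80 mm wide, at the height of the centres of the rings lying in it (45 mm above the table). Its y axis runs along the rack. The three rings stand in it in mixed order about 110 mm apart (at least 90 mm centre to centre); the V's sides reach 35 mm above the table.
- stop (a point): Fixed jig: centre of the inner face of its yellow stop plate (92 mm wide, 64 mm high, 32 mm notch open at the top), on the axis of cradle and arbor, 45 mm above the table. y: level, along the cradle towards the arbor; z up. The V cradle runs from y = 0 to 200 mm, its sides 35 mm above the table; a ring laid in it has its centre on the axis and slides along easily.
- arbor (a joint): Slide of the arbor towards the stop, m: 0 drawn back, 0.23 fully home (end of travel). Starts at 0 to 0.018 and stays where it is left; pushing takes about 3 N, with the rings up to 15 N; the end is hard. At home the rod passes through the stack of rings (96 mm in all) and its shoulder, then 98 mm from the stop face, has closed up any gaps between them.
- tip (a point): Tapered tip of the arbor, a level steel rod 20 mm thick and 114 mm long on the cradle's axis, 45 mm above the table, followed by a shoulder 48 mm across and, 21 mm farther, the gantry plate. It lies 214 mm from the stop face at joint 0, and 16 mm inside the stop's notch at home.
- handle (a point): Centre of the orange push handle on top of the arbor's blue gantry: a block 60 mm wide, 14 mm thick along the travel, its top 102 mm and this centre 87 mm above the table; the gantry plate goes on below it, as thick, down to 36 mm. Its y axis points away from the stop, 126 mm from the stop face when home. Push its outer (+y) face towards the stop.
- tube: Bystander, to be left alone: length of steel tube standing on end, 60 mm across, 170 mm high; origin at its underside (on the table).
- brush: Bystander, to be left alone: brush lying flat; origin at its underside (on the table).
- wrench: Bystander, to be left alone: wrench lying flat; origin at its underside (on the table).
- spray: Bystander, to be left alone: can with green label and red cap, 64 mm across, 180 mm high; origin at its underside (on the table).
- magnet: Bystander, to be left alone: red square welding magnet, 90 by 90 by 18 mm, lying flat; origin at its underside (on the table).
- coupon: Bystander, to be left alone: steel plate 120 by 70 by 6 mm, lying flat; origin at its underside (on the table).
- mug: Bystander, to be left alone: blue mug, 80 mm across, 90 mm high; origin at its underside (on the table).
Things that resemble listed ones, but are neither listed nor needed, are in the scene too. Of the things shaped like the part that bears middle_centre, the aluminium one is meant.

How it is judged (in metres and radians):
On the way:
1. all three rings lie in the cradle, before the arbor has been pushed most of its way (y of thick_centre in the frame of stop between 0.008 and 0.195 m and x of thick_centre in the frame of stop between -0.006 and 0.006 m and z of thick_centre in the frame of stop between -0.006 and 0.006 m and angle between the y axis of each of thick_centre, middle_centre, thin_centre and the y axis of stop, either way round below 0.15 rad and y of middle_centre in the frame of stop between 0.008 and 0.195 m and x of middle_centre in the frame of stop between -0.006 and 0.006 m and z of middle_centre in the frame of stop between -0.006 and 0.006 m and y of thin_centre in the frame of stop between 0.008 and 0.195 m and x of thin_centre in the frame of stop between -0.006 and 0.006 m and z of thin_centre in the frame of stop between -0.006 and 0.006 m and value of joint arbor below 0.15 m), for 0.2 s.
At the end, for the whole second after the job is handed in: The arbor is fully home (within 6 mm of the end of its travel), and the three rings are on it in the cradle, closed up against the stop in the order thick, middle, thin (each within about 7 mm along the axis, 6 mm across and 0.15 rad of its place), all at rest (value of joint arbor above 0.224 m and y of thick_centre in the frame of stop between 0.018 and 0.03 m and x of thick_centre in the frame of stop between -0.006 and 0.006 m and z of thick_centre in the frame of stop between -0.006 and 0.006 m and angle between the y axis of each of thick_centre, middle_centre, thin_centre and the y axis of stop, either way round below 0.15 rad and y of middle_centre in the frame of stop between 0.055 and 0.068 m and x of middle_centre in the frame of stop between -0.006 and 0.006 m and z of middle_centre in the frame of stop between -0.006 and 0.006 m and y of thin_centre in the frame of stop between 0.08 and 0.094 m and x of thin_centre in the frame of stop between -0.006 and 0.006 m and z of thin_centre in the frame of stop between -0.006 and 0.006 m and velocity of joint arbor between -0.01 and 0.01 m/s and linear speed of each of ring_thick, ring_middle, ring_thin below 0.02 m/s); the robot touches nothing.
It fails at once if a bystander is shifted by more than 30 mm (distance of any of tube, brush, wrench, spray, magnet, coupon, mug from where it was at the start of the episode above 0.03 m).
It also fails if it takes over 72 s, if anything falls off the work surface, if the arm or the gripper's body presses on something with over 40 N, if the wrist force passes 120 N, or if a joint passes its speed limit or range.

### The arm

A 6-joint arm with a two-finger parallel gripper is mounted at the origin on the work surface. World frame = base frame: x ahead of the robot, y to its left, z up, the work surface at z = 0. Lengths are in mm, angles in rad, forces in N, time in s.
With the tool pointing down it reaches from about 300 to 775 mm from the base axis. Payload 14.6 kg.
Tool frame: the origin (TCP) lies on the front face of the gripper's body, between the roots of the fingers; the fingertips stand 97 mm ahead of it and the grasp point (between the pads) lies 78 mm ahead of it; z points along the fingers, y is the line along which they close (so a half turn about z gives the same grasp; the last joint's range is limited). The gripper opens to 94 mm and grips with 3 to 60 N. Pads are 16 mm wide; open, the fingers measure 119 mm over their backs; the gripper's body (75 mm by 177 mm) begins 78 mm behind the grasp point.
Start: joints at [-1.318, 0.3, 1.521, -0, 1.321, -0.067], TCP at [172.9, -522.107, 302.646] pointing down, gripper open.
Joint ranges: [-3.03, 3.03], [-0.79, 2.21], [0.23, 2.52], [-1.04, 4.18], [0, 3.07], [-2.55, 2.55]. Speed limits (rad/s): [2.22, 2.22, 2.57, 3.14, 3.14, 3.14].

### API

Orientations are given as [roll, pitch, yaw] about the fixed x, y, z axes, in that order (R = Rz(yaw) Ry(pitch) Rx(roll)).
In Python, from cell import * gives the robot as it stands.
- The arm moves only by the tool carry_out, never from a script. Its arguments are lists of equal length, an entry for each row: "slide": the shift along the world's x, y, z scaled (see below), a list of three; "dr": the turn, a rotation vector about the world's x, y, z scaled (see below), a list of three; "gripper": the opening in per cent of the stroke, from 0 (shut) to 100 (fully open). A call has 1 to 10 rows; each row is the pose to reach, as a shift and turn from the pose commanded when the call began, turning the shorter way round; what a row does not reach only later rows make up. The controller multiplies each number of a shift by 0.25 m and each number of a turn by 360 degrees. A row lasts 1/12 s, in which the tool goes at most 41.7 mm and 7.16 degrees, less where a joint would pass 70% of its speed; a pose out of reach is approached as far as the arm can. A call with a number of a shift or a turn outside -1 to 1 is refused whole. A call with a gripper value outside its range is refused whole. The fingers move at their own pace and stop on an object; "newtons" is the grip in N (left out, the last holds). Time passes only in rows, so rows that repeat a pose let the fingers close. It gives the time, the measured TCP pose, the force, the opening and the grip force at its end, in the units of the state.
- read_state(): the state, without advancing time (a new reading comes with each control period).
- camera(name): name is "scene" or "top" or "wrist"; returns the picture (420x560x3 uint8, red, green, blue); there is no depth.
- camera_model(name): a dict with "vfov" (degrees; the focal length in pixels is half the picture's height over the tangent of half this angle, whatever the lens; pixels are square), "cx", "cy" (the principal point, pixels), "k1" (the pictures are not rectified: a ray, as slopes to the right and down, at radius r is drawn at 1 + k1 r^2 times it, then the intrinsics apply), "R" (3x3) and "t" (3): a world point X has camera coordinates R X + t. Camera axes: x right, y down, z forward; pixel columns grow to the right and rows downward; lengths in mm; the calibration is good to about 2 mm. A picture is of the moment at which its call begins: read the wrist's pose just before it. camera_model takes no time and is no camera call; for the wrist camera it gives the pose at the moment of the call.
- sign_off(): hands the job in; it is judged then, once.
The state is a dict: "clock": time; "joints": joint angles; "qd": joint speeds; "effort": joint torques, N m; "eef_pos": TCP position; "eef_rot": TCP orientation; "wrist_force": force on the tool from outside, world axes, zero at the start; "moment": the same for the moment, N m; "finger_gap": finger opening in mm; "finger_force": force on a finger pad.
Only numpy, scipy, OpenCV 4.12 (cv2) and the standard library are available. Lean on these libraries where they do the work, as an engineer would, in place of code of your own. Each camera call takes 0.05 s, during which the arm holds its last target. There are 200 camera calls.

## Working session

There is one attempt and no reset: what is moved stays moved. The work goes in short steps, Python scripts to look and compute and a tool call to move; the robot and the scene stay as the last step left them, time stands still between calls to the robot, and variables do not carry over. Pictures are saved under pics/ and viewed, at most 10 in all, crops included, and the job is handed in when it is done.

Besides the shell and the picture viewer there is one more tool, called as name(argument=value, ...) on one line, values as JSON. carry_out: Moves the arm, as the interface text tells. Its arguments: {"type":"object","properties":{"slide":{"type":"array","items":{"type":"array","items":{"type":"number","minimum":-1,"maximum":1}}},"dr":{"type":"array","items":{"type":"array","items":{"type":"number","minimum":-1,"maximum":1}}},"gripper":{"type":"array","items":{"type":"number"}},"newtons":{"type":"number"}},"required":["slide","dr","gripper"]}

```bash
mkdir -p pics
cat > h.py <<'E'
import numpy as np, cv2
from cell import *
def ray(m,u,v):
    f=210/np.tan(np.radians(m["vfov"]/2)); 
    d=np.array([(u-m["cx"])/f,(v-m["cy"])/f]); p=d.copy()
    for _ in range(20): p=d/(1+m["k1"]*(p@p))
    R=np.array(m["R"]);t=np.array(m["t"])
    return -R.T@t, R.T@np.array([p[0],p[1],1.])
def plane(m,u,v,z):
    o,d=ray(m,u,v); return o+d*(z-o[2])/d[2]
def proj(m,X):
    f=210/np.tan(np.radians(m["vfov"]/2))
    c=np.array(m["R"])@np.array(X,float)+np.array(m["t"]); p=c[:2]/c[2]
    p=p*(1+m["k1"]*(p@p)); return p*f+[m["cx"],m["cy"]]
def save(n,im): cv2.imwrite(n,im[:,:,::-1])
E
python3 - <<'E'
from h import *
for n in("top","scene"):
    m=camera_model(n); im=camera(n); np.save(n+".npy",im); print(n,m, -np.array(m["R"]).T@np.array(m["t"]))
    save(f"pics/{n}0.png",cv2.resize(im,(800,600)))
print(read_state())
E
```

```text
top {'vfov': 48.982431146944485, 'cx': 277.23524416799575, 'cy': 206.71331312577163, 'k1': -0.09251336169717662, 'R': array([[ 0.0119267 , -0.99986391, -0.01139834],
       [-0.99634243, -0.01091855, -0.08474993],
       [ 0.08461394,  0.01236744, -0.99633706]]), 't': array([  -4.47358504,  494.22541162, 1396.25269401])} [ 374.32866305  -16.34481662 1432.97287308]
scene {'vfov': 56.64692880510536, 'cx': 277.91842174125895, 'cy': 209.30001901542354, 'k1': -0.02443036085893789, 'R': array([[ 0.42381619,  0.90558897,  0.01698383],
       [ 0.73702544, -0.33390783, -0.58762153],
       [-0.52647255,  0.26156104, -0.80895765]]), 't': array([-204.48348114, -317.09521582, 1284.43874198])} [ 996.59238505 -256.66171591  856.19748511]
{'clock': 0.1, 'joints': array([-1.31758848e+00,  3.00404289e-01,  1.52152489e+00,  4.09502503e-06,
        1.32070878e+00, -6.65672574e-02]), 'qd': array([ 0.00015732, -0.00170906, -0.00278112, -0.00256442, -0.00067991,
       -0.00049518]), 'effort': array([ 1.45863974e-03, -5.32645297e+01, -3.53284049e+01,  7.09672272e-02,
        2.34700588e-02, -7.07731533e-05]), 'eef_pos': array([ 172.87415414, -521.97816192,  302.14669596]), 'eef_rot': array([-3.14054992e+00, -7.34899014e-05,  3.19774047e-01]), 'wrist_force': array([ 0.30803149, -0.56088018,  0.98734865]), 'moment': array([ 0.00530264, -0.04360518,  0.03206642]), 'finger_force': 0.0, 'finger_gap': 93.97187906005156}
```

View pics/top0.png

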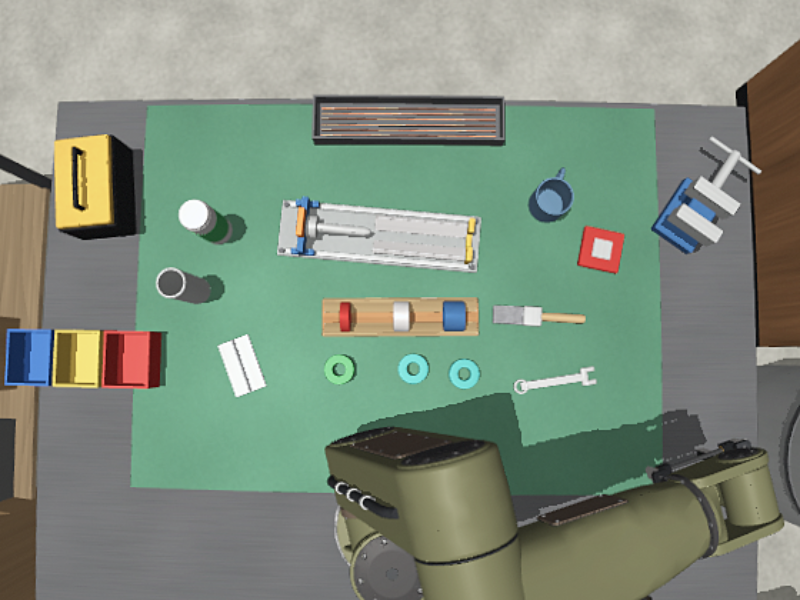

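View pics/scene0.png

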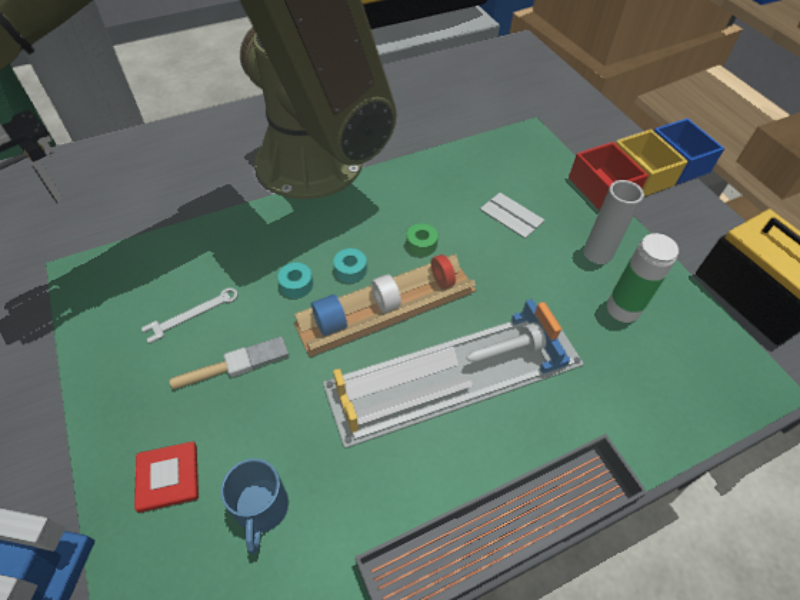

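Top view: in the rack (800x600 px) are red (345,316), bare metal (401,316) and blue (455,316). The stop is at (471,240) and the orange handle at (300,228). Candidates for the middle ring are the grey one at (401,316), standing in the rack, and the teal (413,369), teal (464,374) and green (340,369) rings lying flat. Only the grey one is bare aluminium. I'll confirm with a crop and measure.

Run:
```python
from h import *
im=np.load("top.npy"); m=camera_model("top")
hsv=cv2.cvtColor(im,cv2.COLOR_RGB2HSV)
def comp(name,lo,hi,box,z,amin=15):
    x0,y0,x1,y1=[int(v*.7) for v in box]
    mk=cv2.inRange(hsv,np.array(lo),np.array(hi)); k=np.zeros_like(mk);k[y0:y1,x0:x1]=mk[y0:y1,x0:x1]
    n,l,s,c=cv2.connectedComponentsWithStats(k)
    for i in range(1,n):
        if s[i,4]>=amin:
            x,y,w,h,a=s[i]; ctr=(x+(w-1)/2,y+(h-1)/2)
            P=plane(m,*ctr,z); Q=plane(m,*c[i],z)
            A=plane(m,x-.5,ctr[1],z);B=plane(m,x+w-.5,ctr[1],z)
            r=cv2.minAreaRect(np.argwhere(l==i)[:,::-1].astype(np.float32))
            print(name,"px",np.round(c[i]/.7,1),"bbox",P.round(1),"cen",Q.round(1),"w_y",round(A[1]-B[1],1),a,np.round(r[1],1),round(r[2],1))
comp("blue",(100,100,50),(125,255,255),(430,290,480,345),60)
comp("red",(0,120,80),(8,255,255),(330,290,370,345),60)
comp("alu",(0,0,120),(180,60,255),(380,295,425,340),60)
comp("wood",(8,50,80),(25,255,255),(310,285,490,350),35,300)
comp("yellow",(20,120,100),(32,255,255),(450,200,490,280),75)
comp("orange",(5,150,120),(18,255,255),(285,195,320,250),102)
save("pics/crop1.png",cv2.resize(im[125:275,185:345],(800,600),interpolation=cv2.INTER_CUBIC)) if 0 else save("pics/crop1.png",cv2.resize(im[130:265,180:360],(800,600),interpolation=cv2.INTER_CUBIC))
w=camera_model("wrist"); print(w); s=read_state(); print(s["eef_pos"],s["eef_rot"], -np.array(w["R"]).T@np.array(w["t"]))
```

```text
blue px [453.4 315.7] bbox [ 449.5 -119.8   60. ] cen [ 449.6 -119.5   60. ] w_y 47.7 323 [20. 15.] 90.0
red px [344.5 316.4] bbox [445.5 106.9  60. ] cen [445.5 107.8  60. ] w_y 23.9 141 [19.  7.] 90.0
alu px [400.7 315.8] bbox [448.3  -9.5  60. ] cen [448.1  -9.4  60. ] w_y 35.8 246 [20. 11.] 90.0
alu px [401.4 335.7] bbox [406.6 -11.5  60. ] cen [406.6 -11.5  60. ] w_y 92.2 31 [30.  0.] 180.0
wood px [396.1 316.2] bbox [449.6  -6.4  35. ] cen [4.485e+02 3.000e-01 3.500e+01] w_y 334.4 2160 [109.  26.] -0.0
yellow px [469.1 240.7] bbox [ 605.6 -150.9   75. ] cen [ 605.5 -150.4   75. ] w_y 23.9 128 [ 5.  31.4] 4.6
orange px [299.4 231.2] bbox [619.9 202.1 102. ] cen [617.3 200.3 102. ] w_y 14.8 15 [8. 4.] 90.0
{'vfov': 71.45078682191885, 'cx': 280.8418526688786, 'cy': 207.89101578118715, 'k1': -0.03308404875300617, 'R': array([[ 3.14308499e-01, -9.49320884e-01,  1.61852682e-04],
       [-9.19065829e-01, -3.04248713e-01,  2.50500943e-01],
       [-2.37756533e-01, -7.88833286e-02, -9.68116342e-01]]), 't': array([-551.10724927,  -27.92623677,  390.14831378])}
[ 172.87415414 -521.97816192  302.14669596] [-3.14054992e+00 -7.34899014e-05  3.19774047e-01] [ 240.31195289 -500.8979451   384.79370517]
```

View pics/crop1.png

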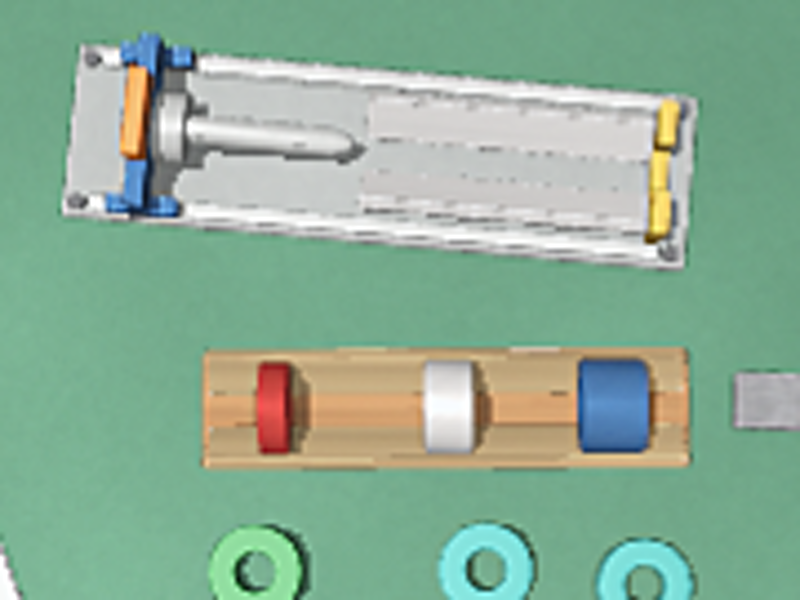

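The crop confirms it: the bare grey metal ring stands in the rack between red and blue, at crop pixel (450,407). I'll move above it.

carry_out(slide=[[0.55,1,0],[0.55,1,0],[0.55,1,0],[0.55,1,0],[0.55,1,0],[0.55,1,0],[0.55,1,0],[0.55,1,0]], dr=[[0,0,-0.051],[0,0,-0.051],[0,0,-0.051],[0,0,-0.051],[0,0,-0.051],[0,0,-0.051],[0,0,-0.051],[0,0,-0.051]], gripper=[100,100,100,100,100,100,100,100])

```text
clock: 0.77
eef_pos: [312.2, -268.0, 302.7]
eef_rot: [-3.141, -0.001, 0.004]
wrist_force: [-0.2, -0.0, 0.3]
finger_gap: 94.0
finger_force: 0.0
```

carry_out(slide=[[0.55,1,0],[0.55,1,0],[0.55,1,0],[0.55,1,0],[0.55,1,0],[0.55,1,0],[0.55,1,0],[0.55,1,0],[0.55,1,0]], dr=[[0,0,0],[0,0,0],[0,0,0],[0,0,0],[0,0,0],[0,0,0],[0,0,0],[0,0,0],[0,0,0]], gripper=[100,100,100,100,100,100,100,100,100])

```text
clock: 1.52
eef_pos: [448.2, -21.3, 302.2]
eef_rot: [-3.142, 0.001, 0.002]
wrist_force: [-0.8, -0.1, 0.1]
finger_gap: 93.8
finger_force: 0.0
```

Run:
```python
from h import *
m=camera_model("wrist"); s=read_state(); im=camera("wrist"); np.save("w1.npy",im)
import pickle; pickle.dump(m,open("w1.pkl","wb"))
print(s["clock"],s["eef_pos"],s["eef_rot"])
save("pics/w1.png",cv2.resize(im,(800,600)))
t=camera_model("top"); k=lambda u,v,z: print(plane(t,u*.7,v*.7,z).round(0))
k(196,216,180);k(172,285,170);k(553,197,90)
print(plane(t,180+136*.225,130+112*.225,102))
```

```text
1.5167 [448.18821288 -21.27763375 302.15424852] [-3.14159202e+00  1.09886887e-03  2.22417651e-03]
[632. 392. 180.]
[497. 438. 170.]
[ 697. -324.   90.]
[637.18758107 197.88176409 102.        ]
```

View pics/w1.png

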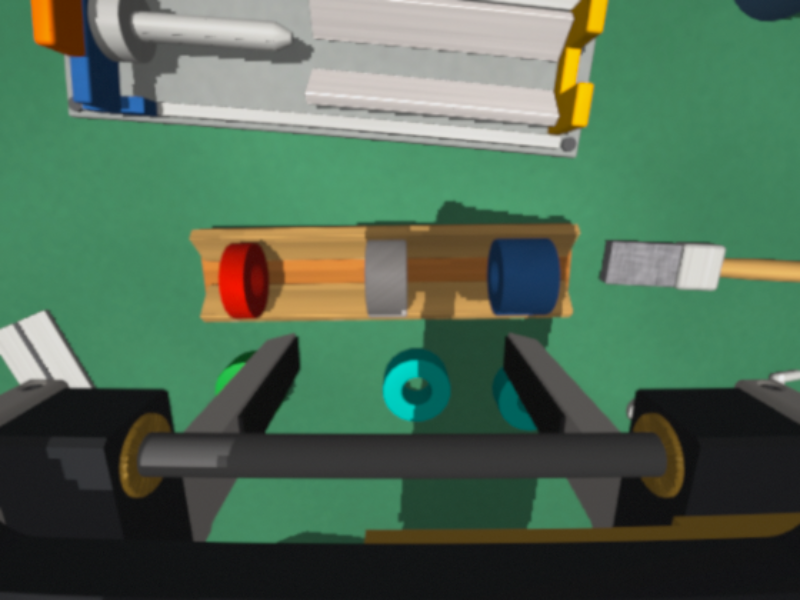

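Wrist view: red (244,280), grey (386,277), blue (524,276); the jig is at the top, partly cut off. I'll move 150 mm ahead to see the whole jig.

carry_out(slide=[[0.6,0.12,0],[0.6,0.12,0],[0.6,0.12,0],[0.6,0.12,0],[0.6,0.12,0],[0.6,0.12,0]], dr=[[0,0,0],[0,0,0],[0,0,0],[0,0,0],[0,0,0],[0,0,0]], gripper=[100,100,100,100,100,100])

```text
clock: 2.07
eef_pos: [598.1, 6.3, 301.6]
eef_rot: [3.142, 0.002, -0.002]
wrist_force: [0.1, 0.2, 0.1]
finger_gap: 93.7
finger_force: 0.0
```

```bash
cat > m.py <<'E'
from h import *
import pickle
def comps(im,lo,hi,box,amin=60):
    hsv=cv2.cvtColor(im,cv2.COLOR_RGB2HSV); x0,y0,x1,y1=[int(v*.7) for v in box]
    mk=cv2.inRange(hsv,np.array(lo),np.array(hi)); k=np.zeros_like(mk);k[y0:y1,x0:x1]=mk[y0:y1,x0:x1]
    n,l,s,c=cv2.connectedComponentsWithStats(k)
    return [(s[i],c[i],l==i) for i in range(1,n) if s[i,4]>=amin]
E
python3 - <<'E'
from m import *
im=np.load("w1.npy"); m=pickle.load(open("w1.pkl","rb"))
for nm,lo,hi,box,T in [("blue",(100,100,30),(130,255,255),(470,225,575,325),44),("alu",(0,0,60),(180,50,255),(355,232,418,318),32),("red",(0,150,60),(8,255,255),(205,225,285,325),20)]:
    s,c,k=max(comps(im,lo,hi,box),key=lambda a:a[0][4]); x,y,w,h,a=s
    yc=y+h/2
    L=plane(m,x-.5,yc,77)[1];Rr=plane(m,x+w-.5,yc,77)[1]
    xc=x+w/2
    o,d1=ray(m,xc,y-.5);o,d2=ray(m,xc,y+h-.5)
    t=[np.arctan2(d[0],-d[2]) for d in(d1,d2)]; b=np.tan(np.mean(t)); half=np.sin(abs(t[0]-t[1])/2)
    X=o[0]+(o[2]-45)*b; r=half*np.hypot(X-o[0],o[2]-45)
    print(nm,s/.7,"yL",L.round(1),"yR",Rr.round(1),"from L",(L-T/2).round(1),"from R",(Rr+T/2).round(1),"x",X.round(1),"r",r.round(1))
m=camera_model("wrist"); s=read_state(); im=camera("wrist"); np.save("w2.npy",im); pickle.dump(m,open("w2.pkl","wb")); print(s["eef_pos"])
for nm,lo,hi in[("or",(5,150,120),(18,255,255)),("yel",(20,150,80),(32,255,255))]:
    for s,c,k in comps(im,lo,hi,(0,0,800,400)): print(nm,s/.7,c/.7)
save("pics/w2.png",cv2.resize(im,(800,600)))
E
```

```text
blue [ 488.57142857  238.57142857   71.42857143   75.71428571 3434.28571429] yL -88.5 yR -142.8 from L -110.5 from R -120.8 x 449.6 r 31.4
alu [ 365.71428571  240.           41.42857143   77.14285714 2114.28571429] yL 4.1 yR -27.2 from L -11.9 from R -11.2 x 447.5 r 31.9
red [ 218.57142857  242.85714286   50.           75.71428571 2292.85714286] yL 116.0 yR 77.7 from L 106.0 from R 87.7 x 445.5 r 31.5
[598.06030805   6.25410872 301.55018952]
or [ 104.28571429  191.42857143   27.14285714   88.57142857 1185.71428571] [117.17900172 233.69879518]
or [314.28571429 387.14285714 115.71428571   4.28571429 165.71428571] [370.65270936 387.95566502]
yel [ 570.          204.28571429   54.28571429  118.57142857 2228.57142857] [592.95512821 259.20054945]
```

View pics/w2.png

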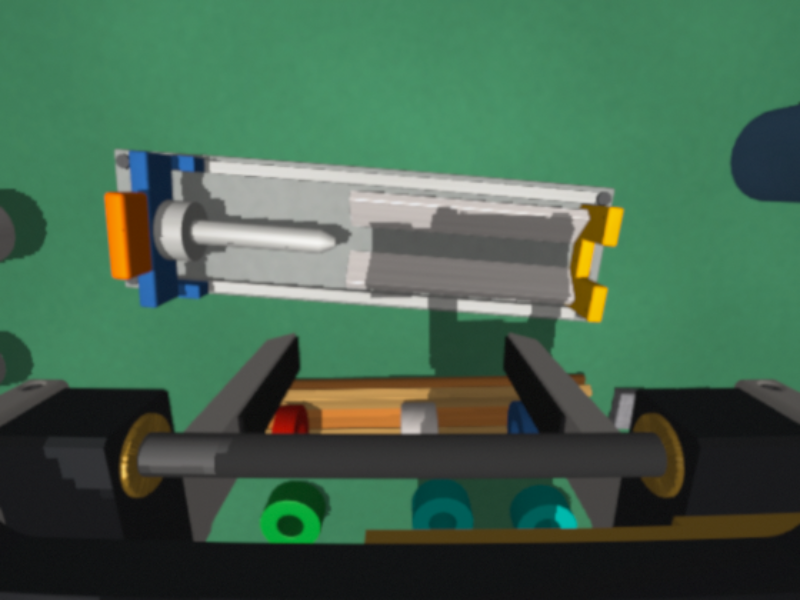

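Run:
```python
from m import *
im=np.load("w2.npy"); m=pickle.load(open("w2.pkl","rb")); print(-np.array(m["R"]).T@m["t"])
g=cv2.cvtColor(im,cv2.COLOR_RGB2GRAY)
for c in (145,165,185,205,225): print(c,g[142:190,c])
for (u,v,z,n) in[(117.2,233.7,102,"handle top"),(335,241,45,"tip"),(195,232,45,"rod")]: print(n,plane(m,u*.7,v*.7,z).round(1))
hsv=cv2.cvtColor(im,cv2.COLOR_RGB2HSV)
mk=cv2.inRange(hsv,np.array((18,150,60)),np.array((32,255,255)))
for r in range(140,230,4):
    x=np.flatnonzero(mk[r,380:450])+380
    if len(x): print(r,x.min(),x.max(),hsv[r,x,2])
```

```text
[669.30576998   4.48670324 384.03464132]
145 [ 87  86  86  85  86  85  83  82  80  78  76  79  99 132 157 172 184 196
 207 216 221 224 223 213 200 189 176 158 132 103  83  80  83  83  85  96
 125 146 144 141 147 157 161 161 159 160 159 159]
165 [172 172 171 172 173 173 174 171 151 108  88  87  88  96 117 145 162 176
 189 203 218 226 230 230 224 211 199 188 173 156 145 152 165 171 170 170
 171 171 170 171 171 170 170 169 169 169 170 170]
185 [173 174 175 175 175 176 175 175 173 161 130  99  89  87  89 103 129 153
 169 182 197 214 226 234 238 235 227 214 201 187 172 156 158 168 172 173
 173 173 173 172 173 172 172 172 171 172 171 171]
205 [173 173 173 172 173 173 173 173 172 172 169 155 129 104  91  88  94 114
 140 158 174 189 205 222 233 241 243 238 228 217 201 186 166 151 158 171
 174 174 175 175 175 174 174 174 173 172 172 172]
225 [174 175 174 174 174 174 174 173 173 173 173 173 174 167 140 103  88  88
  95 113 136 155 172 187 203 219 230 238 238 231 220 202 183 162 150 158
 171 174 175 175 174 174 174 173 173 172 174 175]
handle top [641. 198. 102.]
tip [628.2  57.9  45. ]
rod [63
[... 1198 characters left out ...]
25]
196 401 412 [111 110 109 109 108 106 105 103 102  99  99 103]
200 402 422 [109 108 109 108 110 110 112 111 111 110 110 109 115 138 167 181 182 177
 170 162 151]
204 403 424 [107 107 108 109 111 111 111 110 110 110 118 159 217 241 247 248 247 247
 247 246 241 207]
208 403 423 [111 108 108 108 109 110 109 110 110 109 134 200 238 246 248 247 247 246
 246 242 219]
212 401 422 [113 108 106 107 109 109 109 109 109 108 111 136 194 234 245 247 247 246
 245 245 242 226]
216 402 422 [111 107 107 108 109 108 105 100 101 125 179 227 242 246 245 245 245 244
 243 231 172]
220 406 421 [104 107 107 108 120 167 220 240 245 245 245 245 245 244 235 185]
224 411 420 [170 211 225 229 229 231 232 232 226 181]
```

Run:
```python
from m import *
m=pickle.load(open("w2.pkl","rb"))
P=np.array([plane(m,u,v,45) for u,v in[(145,162.5),(165,164.2),(185,165.2),(205,167.2),(225,168.5)]]); print(P.round(1))
k=np.polyfit(P[:,1],P[:,0],1); print("x=k0*y+k1",k,"yaw",-np.arctan(k[0]))
a=np.array([np.sin(np.arctan(k[0])),np.cos(np.arctan(k[0])),0])
for z in(64,77,):
    A=plane(m,425.3,151,z);B=plane(m,413.3,209,z);M=(A+B)/2
    print(z,A.round(1),B.round(1),"mid",M.round(1),"edge dir yaw",np.arctan2(A[1]-B[1],A[0]-B[0]).round(3),"along",(M@a).round(1),"xerr",(M[0]-np.polyval(k,M[1])).round(1), "tab span",[plane(m,424,v,z)[0].round(1) for v in(147,173)],[plane(m,416,v,z)[0].round(1) for v in(202,224.5)])
tip=plane(m,335*.7,241*.7,45);h=plane(m,82,163.6,102)
print("tip",tip@a,"h",h@a, h[0]-np.polyval(k,h[1]))
```

```text
[[635.9 161.9  45. ]
 [633.8 138.6  45. ]
 [632.5 115.3  45. ]
 [630.   92.2  45. ]
 [628.4  69.   45. ]]
x=k0*y+k1 [8.02854475e-02 6.22861423e+02] yaw -0.08011361153874881
64 [ 649.6 -153.1   64. ] [ 584.3 -147.    64. ] mid [ 616.9 -150.1   64. ] edge dir yaw -0.093 along -100.2 xerr 6.1 tab span [np.float64(653.8), np.float64(625.5)] [np.float64(592.5), np.float64(565.7)]
77 [ 650.4 -146.7   77. ] [ 587.7 -140.9   77. ] mid [ 619.  -143.8   77. ] edge dir yaw -0.093 along -93.8 xerr 7.7 tab span [np.float64(654.5), np.float64(627.3)] [np.float64(595.6), np.float64(569.9)]
tip 108.03346980678498 h 248.74112502905433 2.2114907665686587
```

Rings: blue (449.6,-120.5), grey (447.5,-11.5), red (445.5,106); radii come out at 31.4–31.9 against 32, so they fit. The stop is near (609.2,-150) with the axis slope about 0.088. Both the tip and the handle give a joint value of about 6–7 mm, inside the 0–18 range. Grasping blue now.

carry_out(slide=[[-0.594,-0.507,-0.2],[-0.594,-0.507,-0.2],[-0.594,-0.507,-0.2],[-0.594,-0.507,-0.2],[-0.594,-0.507,-0.2],[-0.594,-0.507,-0.35],[-0.594,-0.507,-0.5],[-0.594,-0.507,-0.58],[-0.594,-0.507,-0.62],[-0.594,-0.507,-0.62]], dr=[[0,0,0.003],[0,0,0.003],[0,0,0.003],[0,0,0.003],[0,0,0.003],[0,0,0.003],[0,0,0.003],[0,0,0.003],[0,0,0.003],[0,0,0.003]], gripper=[100,100,100,100,100,100,100,100,100,100], newtons=25)

```text
clock: 2.95
eef_pos: [448.0, -119.1, 146.7]
eef_rot: [-3.141, 0.002, 0.017]
wrist_force: [-0.9, -0.0, 0.0]
finger_gap: 94.1
finger_force: 0.0
```

carry_out(slide=[[0,0,0],[0,0,0],[0,0,0],[0,0,0],[0,0,0],[0,0,0],[0,0,0],[0,0,0]], dr=[[0,0,0],[0,0,0],[0,0,0],[0,0,0],[0,0,0],[0,0,0],[0,0,0],[0,0,0]], gripper=[30,30,30,30,30,30,30,30], newtons=25)

```text
clock: 3.62
eef_pos: [449.5, -118.9, 147.7]
eef_rot: [3.141, -0.0, 0.018]
wrist_force: [-0.8, -2.3, 2.6]
finger_gap: 44.2
finger_force: 1.9
```

carry_out(slide=[[0,0,0],[0,0,0],[0,0,0.12],[0,0,0.28],[0.15,0.01,0.28],[0.3,0.02,0.28],[0.45,0.03,0.28],[0.6,0.036,0.28],[0.653,0.036,0.28],[0.653,0.036,0.28]], dr=[[0,0,0],[0,0,0],[0,0,0],[0,0,0],[0,0,-0.008],[0,0,-0.017],[0,0,-0.017],[0,0,-0.017],[0,0,-0.017],[0,0,-0.017]], gripper=[30,30,30,30,30,30,30,30,30,30])

```text
clock: 4.45
eef_pos: [614.5, -109.4, 216.2]
eef_rot: [-3.141, 0.001, -0.088]
wrist_force: [-1.2, 0.3, -2.2]
finger_gap: 43.8
finger_force: 25.0
```

Run:
```python
from m import *
s=read_state(); print(s["eef_pos"],s["eef_rot"],s["finger_gap"],s["finger_force"])
m=camera_model("wrist"); im=camera("wrist"); save("pics/w3.png",cv2.resize(im,(800,600))); np.save("w3.npy",im); pickle.dump(m,open("w3.pkl","wb"))
```

```text
[ 614.47644274 -109.42280103  216.16902428] [-3.14131791e+00  1.11942867e-03 -8.76877337e-02] 43.798591931622845 24.98647463195084
```

View pics/w3.png

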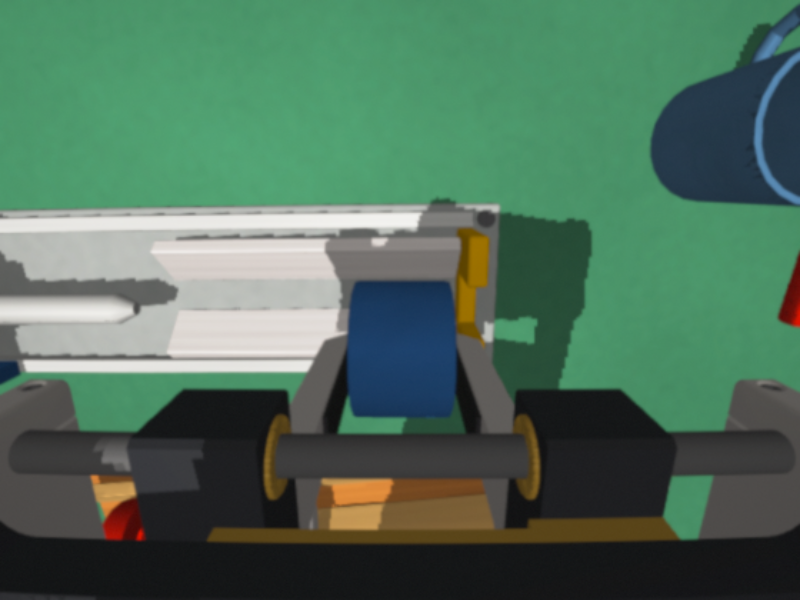

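Run:
```python
from m import *
m=pickle.load(open("w3.pkl","rb")); 
p=lambda u,v,z: plane(m,u*.7,v*.7,z).round(1)
print("rod",p(20,309.5,45),p(100,309,45),p(137,309.5,45))
print("V outer z35",p(250,242,35),p(250,357,35))
print("stop inner top z64",p(458,236,64),p(469,280,64), "plate rails",p(40,222,20),p(450,215,20))
g=cv2.cvtColor(np.load("w3.npy"),cv2.COLOR_RGB2GRAY)
for c in(60,80,175,200): print(c,list(g[160:262,c]))
```

```text
rod [633.2 136.5  45. ] [628.9  82.1  45. ] [626.4  57.7  45. ]
V outer z35 [661.5 -19.3  35. ] [584.1  -5.3  35. ]
stop inner top z64 [ 657.1 -147.2   64. ] [ 631.3 -152.1   64. ] plate rails [687.  127.5  20. ] [ 666.  -148.2   20. ]
60 [np.uint8(227), np.uint8(211), np.uint8(193), np.uint8(189), np.uint8(189), np.uint8(190), np.uint8(190), np.uint8(191), np.uint8(191), np.uint8(190), np.uint8(191), np.uint8(191), np.uint8(192), np.uint8(192), np.uint8(192), np.uint8(193), np.uint8(192), np.uint8(192), np.uint8(191), np.uint8(191), np.uint8(191), np.uint8(191), np.uint8(190), np.uint8(190), np.uint8(191), np.uint8(190), np.uint8(191), np.uint8(191), np.uint8(190), np.uint8(190), np.uint8(190), np.uint8(190), np.uint8(190), np.uint8(189), np.uint8(185), np.uint8(167), np.uint8(129), np.uint8(103), np.uint8(97), np.uint8(97), np.uint8(97), np.uint8(97), np.uint8(96), np.uint8(97), np.uint8(96), np.uint8(98), np.uint8(110), np.uint8(131), np.uint8(150), np.uint8(166), np.uint8(179), np.uint8(190), np.uint8(201), np.uint8(212), np.uint8(219), np.uint8(224), np.uint8(229), np.uint8(233)
[... 4554 characters left out ...]
int8(189), np.uint8(194), np.uint8(209), np.uint8(216), np.uint8(218), np.uint8(220), np.uint8(222), np.uint8(223), np.uint8(221), np.uint8(220), np.uint8(219), np.uint8(220), np.uint8(221), np.uint8(221), np.uint8(222), np.uint8(221), np.uint8(220), np.uint8(216), np.uint8(215), np.uint8(216), np.uint8(217), np.uint8(219), np.uint8(222), np.uint8(222), np.uint8(222), np.uint8(222), np.uint8(220), np.uint8(218), np.uint8(218), np.uint8(220), np.uint8(226), np.uint8(234), np.uint8(226), np.uint8(212), np.uint8(190), np.uint8(151), np.uint8(151), np.uint8(205), np.uint8(227), np.uint8(230), np.uint8(230), np.uint8(230), np.uint8(231), np.uint8(232), np.uint8(225), np.uint8(180), np.uint8(136)]
```

Blue is held squarely and lined up with the cradle; the rod tip is at (137,309), which gives x 626.4, in line with the model. Lowering and releasing.

carry_out(slide=[[-0.004,0,-0.1],[-0.004,0,-0.18],[-0.004,0,-0.23],[-0.004,0,-0.25],[-0.004,0,-0.26],[-0.004,0,-0.27],[-0.004,0,-0.272]], dr=[[0,0,0],[0,0,0],[0,0,0],[0,0,0],[0,0,0],[0,0,0],[0,0,0]], gripper=[30,30,30,30,30,30,30])

```text
clock: 5.08
eef_pos: [612.1, -110.0, 150.7]
eef_rot: [3.141, -0.002, -0.089]
wrist_force: [1.4, -0.5, 0.1]
finger_gap: 43.7
finger_force: 25.0
```

carry_out(slide=[[0,0,0],[0,0,0],[0,0,-0.003]], dr=[[0,0,0],[0,0,0],[0,0,0]], gripper=[30,30,30])

```text
clock: 5.33
eef_pos: [612.3, -110.0, 150.3]
eef_rot: [3.141, -0.003, -0.089]
wrist_force: [3.4, 0.0, 6.7]
finger_gap: 43.7
finger_force: 25.0
```

carry_out(slide=[[0.004,0,0],[0.004,0,0],[0.004,0,0],[0.004,0,0.1],[0.004,0,0.25],[0,0,0.4],[-0.2,0.1,0.5],[-0.35,0.2,0.5],[-0.5,0.3,0.5],[-0.6,0.38,0.5]], dr=[[0,0,0],[0,0,0],[0,0,0],[0,0,0],[0,0,0],[0,0,0],[0,0,0.017],[0,0,0.017],[0,0,0.017],[0,0,0.017]], gripper=[55,55,55,55,60,90,90,90,90,90])

```text
clock: 6.17
eef_pos: [472.0, -23.3, 273.8]
eef_rot: [3.142, -0.0, 0.018]
wrist_force: [0.9, 1.1, 0.7]
finger_gap: 84.0
finger_force: 0.0
```

Run:
```python
from m import *
im=camera("wrist"); m=camera_model("wrist"); print(read_state()["eef_pos"],read_state()["eef_rot"])
save("pics/w4.png",cv2.resize(im,(800,600)))
```

```text
[467.18657001 -20.033006   272.90419185] [-3.14036892  0.00366516  0.01914793]
```

View pics/w4.png

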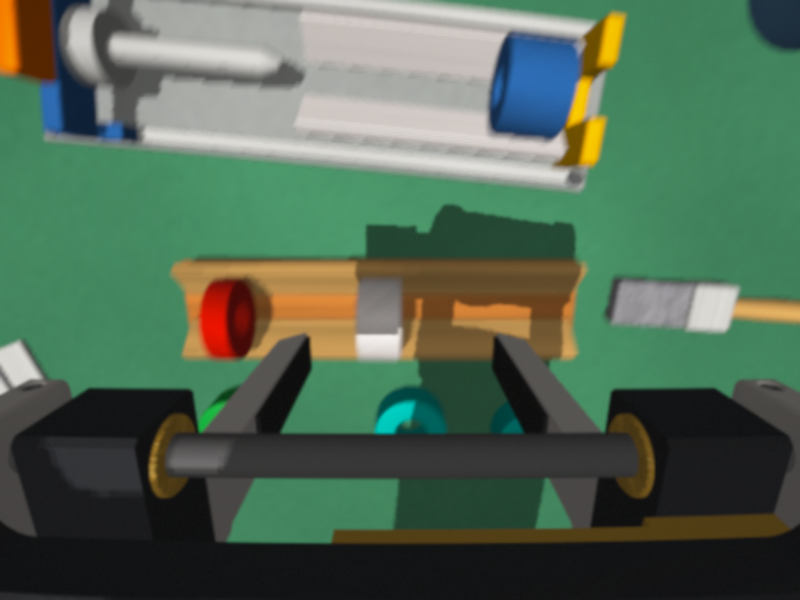

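Blue lies in the cradle at pixel (540,85), aligned and next to the stop. Now the grey ring at (380,318).

carry_out(slide=[[-0.062,0.014,-0.1],[-0.062,0.014,-0.2],[-0.062,0.014,-0.32],[-0.062,0.014,-0.42],[-0.062,0.014,-0.48],[-0.062,0.014,-0.5],[-0.062,0.014,-0.5],[-0.062,0.014,-0.5]], dr=[[0,0,0],[0,0,0],[0,0,0],[0,0,0],[0,0,0],[0,0,0],[0,0,0],[0,0,0]], gripper=[90,90,90,90,90,90,90,90])

```text
clock: 6.88
eef_pos: [458.7, -20.4, 149.3]
eef_rot: [3.142, -0.0, 0.018]
wrist_force: [-0.7, -0.2, 0.7]
finger_gap: 84.4
finger_force: 0.0
```

carry_out(slide=[[0,0,0],[0,0,0],[0,0,0],[0,0,0],[0,0,0],[0,0,0],[0,0,0],[0,0,0],[0,0,0],[0,0,0]], dr=[[0,0,0],[0,0,0],[0,0,0],[0,0,0],[0,0,0],[0,0,0],[0,0,0],[0,0,0],[0,0,0],[0,0,0]], gripper=[20,20,20,20,20,20,20,20,20,20])

```text
clock: 7.72
eef_pos: [458.5, -20.4, 148.7]
eef_rot: [3.141, -0.0, 0.018]
wrist_force: [0.1, 0.3, 1.4]
finger_gap: 33.7
finger_force: 26.0
```

The grip is 11 mm off centre because the previous call ended before its target was reached. Opening, centring and re-gripping.

carry_out(slide=[[0,0,0],[0,0,0],[0,0,0],[0,0,0],[-0.044,0.02,-0.006],[-0.044,0.02,-0.006],[-0.044,0.02,-0.006]], dr=[[0,0,0],[0,0,0],[0,0,0],[0,0,0],[0,0,0],[0,0,0],[0,0,0]], gripper=[75,75,75,75,75,75,75])

```text
clock: 8.3
eef_pos: [447.4, -15.3, 147.2]
eef_rot: [3.142, 0.0, 0.018]
wrist_force: [0.3, 0.1, -0.2]
finger_gap: 70.3
finger_force: 0.0
```

carry_out(slide=[[0,0,0],[0,0,0],[0,0,0],[0,0,0],[0,0,0],[0,0,0],[0,0,0],[0,0,0],[0,0,0],[0,0,0]], dr=[[0,0,0],[0,0,0],[0,0,0],[0,0,0],[0,0,0],[0,0,0],[0,0,0],[0,0,0],[0,0,0],[0,0,0]], gripper=[20,20,20,20,20,20,20,20,20,20])

```text
clock: 9.13
eef_pos: [447.5, -15.4, 147.1]
eef_rot: [3.141, -0.0, 0.018]
wrist_force: [0.9, -0.6, -2.0]
finger_gap: 32.2
finger_force: 25.0
```

carry_out(slide=[[0,0,0.15],[0,0,0.28],[0.15,-0.03,0.28],[0.3,-0.06,0.28],[0.45,-0.09,0.28],[0.6,-0.12,0.28],[0.687,-0.132,0.28],[0.687,-0.132,0.28],[0.687,-0.132,0.28],[0.687,-0.132,0.28]], dr=[[0,0,0],[0,0,0],[0,0,-0.008],[0,0,-0.017],[0,0,-0.017],[0,0,-0.017],[0,0,-0.017],[0,0,-0.017],[0,0,-0.017],[0,0,-0.017]], gripper=[20,20,20,20,20,20,20,20,20,20])

```text
clock: 9.97
eef_pos: [618.5, -48.2, 216.5]
eef_rot: [-3.141, 0.002, -0.089]
wrist_force: [0.2, 0.9, -2.3]
finger_gap: 31.8
finger_force: 24.8
```

carry_out(slide=[[0,0,-0.1],[0,0,-0.18],[0,0,-0.23],[0,0,-0.25],[0,0,-0.26],[0,0,-0.265],[0,0,-0.27],[0,0,-0.275],[0,0,-0.275]], dr=[[0,0,0],[0,0,0],[0,0,0],[0,0,0],[0,0,0],[0,0,0],[0,0,0],[0,0,0],[0,0,0]], gripper=[20,20,20,20,20,20,20,20,20])

```text
clock: 10.72
eef_pos: [619.3, -48.3, 148.8]
eef_rot: [3.142, -0.001, -0.089]
wrist_force: [0.2, 0.2, -2.4]
finger_gap: 32.0
finger_force: 24.8
```

carry_out(slide=[[0,0,-0.007],[0,0,-0.007],[0,0,-0.007],[0,0,-0.007],[0,0,-0.007],[0,0,0.1],[0,0,0.25],[0,0,0.4],[0,0,0.4]], dr=[[0,0,0],[0,0,0],[0,0,0],[0,0,0],[0,0,0],[0,0,0],[0,0,0],[0,0,0],[0,0,0]], gripper=[20,42.5,42.5,42.5,42.5,42.5,42.5,60,75])

```text
clock: 11.47
eef_pos: [620.8, -48.5, 256.3]
eef_rot: [3.141, -0.011, -0.089]
wrist_force: [0.7, -0.3, 0.1]
finger_gap: 50.0
finger_force: 0.0
```

carry_out(slide=[[-0.695,0.617,0],[-0.695,0.617,0],[-0.695,0.617,0],[-0.695,0.617,0],[-0.695,0.617,0],[-0.695,0.617,0],[-0.695,0.617,0],[-0.695,0.617,0],[-0.695,0.617,0]], dr=[[0,0,0.017],[0,0,0.017],[0,0,0.017],[0,0,0.017],[0,0,0.017],[0,0,0.017],[0,0,0.017],[0,0,0.017],[0,0,0.017]], gripper=[80,80,80,80,80,80,80,80,80])

```text
clock: 12.22
eef_pos: [445.9, 105.7, 248.6]
eef_rot: [3.142, -0.001, 0.018]
wrist_force: [-0.1, -0.1, 0.1]
finger_gap: 75.2
finger_force: 0.0
```

Settled over the red ring; going down to grip it.

carry_out(slide=[[0,0,-0.12],[0,0,-0.24],[0,0,-0.34],[0,0,-0.39],[0,0,-0.406],[0,0,-0.406],[0,0,-0.406]], dr=[[0,0,0],[0,0,0],[0,0,0],[0,0,0],[0,0,0],[0,0,0],[0,0,0]], gripper=[80,80,80,80,80,80,80])

```text
clock: 12.8
eef_pos: [446.2, 105.6, 147.5]
eef_rot: [-3.142, -0.001, 0.018]
wrist_force: [-0.3, -0.9, -0.3]
finger_gap: 75.2
finger_force: 0.0
```

carry_out(slide=[[0,0,0],[0,0,0],[0,0,0],[0,0,0],[0,0,0],[0,0,0],[0,0,0],[0,0,0],[0,0,0],[0,0,0]], dr=[[0,0,0],[0,0,0],[0,0,0],[0,0,0],[0,0,0],[0,0,0],[0,0,0],[0,0,0],[0,0,0],[0,0,0]], gripper=[8,8,8,8,8,8,8,8,8,8])

```text
clock: 13.63
eef_pos: [445.4, 105.9, 146.9]
eef_rot: [3.142, -0.0, 0.018]
wrist_force: [-0.1, 0.1, 0.6]
finger_gap: 19.9
finger_force: 24.7
```

carry_out(slide=[[0,0,0.15],[0,0,0.28],[0.713,-0.418,0.28],[0.713,-0.418,0.28],[0.713,-0.418,0.28],[0.713,-0.418,0.28],[0.713,-0.418,0.28],[0.713,-0.418,0.28],[0.713,-0.418,0.28],[0.713,-0.418,0.28]], dr=[[0,0,0],[0,0,0],[0,0,-0.008],[0,0,-0.017],[0,0,-0.017],[0,0,-0.017],[0,0,-0.017],[0,0,-0.017],[0,0,-0.017],[0,0,-0.017]], gripper=[8,8,8,8,8,8,8,8,8,8])

```text
clock: 14.47
eef_pos: [623.2, 1.6, 216.1]
eef_rot: [-3.142, 0.002, -0.089]
wrist_force: [-0.5, -0.5, -1.4]
finger_gap: 19.7
finger_force: 25.0
```

carry_out(slide=[[0,0,-0.1],[0,0,-0.18],[0,0,-0.23],[0,0,-0.25],[0,0,-0.26],[0,0,-0.265],[0,0,-0.27],[0,0,-0.276],[0,0,-0.276]], dr=[[0,0,0],[0,0,0],[0,0,0],[0,0,0],[0,0,0],[0,0,0],[0,0,0],[0,0,0],[0,0,0]], gripper=[8,8,8,8,8,8,8,8,8])

```text
clock: 15.22
eef_pos: [623.8, 1.4, 148.4]
eef_rot: [-3.142, -0.001, -0.089]
wrist_force: [0.5, 0.0, -1.5]
finger_gap: 19.3
finger_force: 25.0
```

carry_out(slide=[[0,0,-0.007],[0,0,-0.007],[0,0,-0.007],[0,0,-0.007],[0,0,-0.007],[0,0,0.1],[0,0,0.25],[0,0,0.4],[0,0,0.5],[0,0,0.5]], dr=[[0,0,0],[0,0,0],[0,0,0],[0,0,0],[0,0,0],[0,0,0],[0,0,0],[0,0,0],[0,0,0],[0,0,0]], gripper=[8,30,30,30,30,30,30,30,0,0])

```text
clock: 16.05
eef_pos: [624.8, 1.3, 279.1]
eef_rot: [-3.141, -0.009, -0.089]
wrist_force: [-0.2, -0.4, 2.2]
finger_gap: 18.3
finger_force: 0.0
```

Run:
```python
from m import *
s=read_state();m=camera_model("wrist"); im=camera("wrist"); print(s["eef_pos"],s["eef_rot"])
save("pics/w5.png",cv2.resize(im,(800,600)))
for s,c,k in comps(im,(5,150,120),(18,255,255),(0,0,300,400)): print("or",s/.7,plane(m,*c,102))
```

```text
[624.81155844   1.33832465 279.14523587] [-3.14129175 -0.00901795 -0.08861592]
or [  82.85714286  264.28571429   35.71428571   88.57142857 1304.28571429] [640.50934021 197.46500803 102.        ]
```

View pics/w5.png

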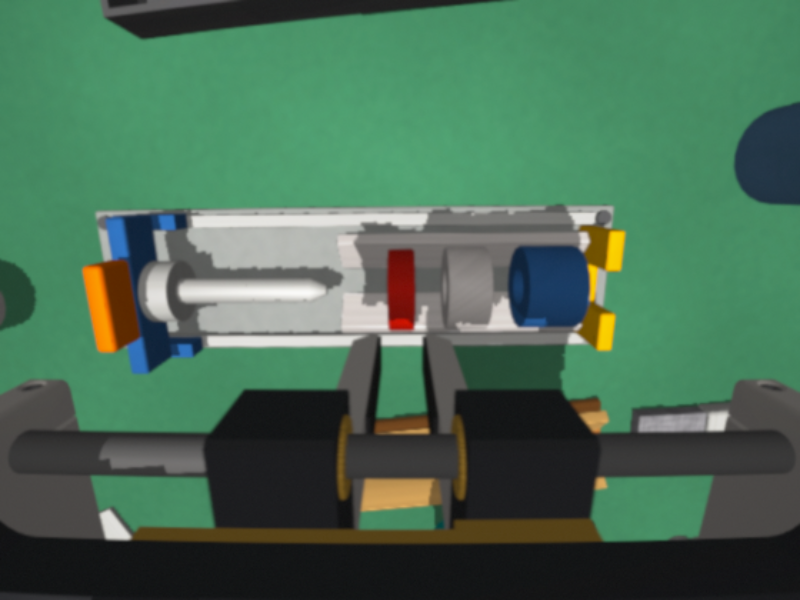

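The order in the cradle is right: blue (548,285) at the stop, grey (467,285), then red (400,288), with the tip at (325,290) clear of them. The handle top is at (640.5,197.5). Going behind the handle with the fingers shut.

carry_out(slide=[[0.075,0.924,0],[0.075,0.924,0],[0.075,0.924,0],[0.075,0.924,0],[0.075,0.924,0],[0.075,0.924,0],[0.075,0.924,0],[0.075,0.924,0],[0.075,0.924,0]], dr=[[0,0,0],[0,0,0],[0,0,0],[0,0,0],[0,0,0],[0,0,0],[0,0,0],[0,0,0],[0,0,0]], gripper=[0,0,0,0,0,0,0,0,0])

```text
clock: 16.85
eef_pos: [642.4, 231.6, 271.6]
eef_rot: [3.141, 0.002, -0.089]
wrist_force: [0.5, -0.6, 0.3]
finger_gap: 0.7
finger_force: 0.0
```

carry_out(slide=[[0,0,-0.12],[0,0,-0.24],[0,0,-0.34],[0,0,-0.41],[0,0,-0.43],[0,0,-0.43],[0,0,-0.43]], dr=[[0,0,0],[0,0,0],[0,0,0],[0,0,0],[0,0,0],[0,0,0],[0,0,0]], gripper=[0,0,0,0,0,0,0])

```text
clock: 17.43
eef_pos: [642.9, 231.7, 166.5]
eef_rot: [-3.141, -0.001, -0.09]
wrist_force: [0.1, -0.5, 0.9]
finger_gap: 0.1
finger_force: 0.0
```

carry_out(slide=[[-0.003,-0.03,0],[-0.006,-0.06,0],[-0.009,-0.1,0],[-0.012,-0.14,0],[-0.016,-0.18,0],[-0.019,-0.22,0],[-0.023,-0.26,0],[-0.026,-0.3,0],[-0.03,-0.34,0],[-0.034,-0.38,0]], dr=[[0,0,0],[0,0,0],[0,0,0],[0,0,0],[0,0,0],[0,0,0],[0,0,0],[0,0,0],[0,0,0],[0,0,0]], gripper=[0,0,0,0,0,0,0,0,0,0])

```text
clock: 18.27
eef_pos: [633.9, 136.3, 165.3]
eef_rot: [-3.142, -0.0, -0.089]
wrist_force: [2.3, 3.3, 0.5]
finger_gap: 0.4
finger_force: 1.6
```

carry_out(slide=[[-0.003,-0.03,0],[-0.006,-0.06,0],[-0.009,-0.1,0],[-0.012,-0.13,0],[-0.014,-0.16,0],[-0.017,-0.19,0],[-0.019,-0.22,0],[-0.022,-0.25,0],[-0.025,-0.28,0],[-0.028,-0.31,0]], dr=[[0,0,0],[0,0,0],[0,0,0],[0,0,0],[0,0,0],[0,0,0],[0,0,0],[0,0,0],[0,0,0],[0,0,0]], gripper=[0,0,0,0,0,0,0,0,0,0])

```text
clock: 19.1
eef_pos: [626.8, 59.2, 165.3]
eef_rot: [-3.142, 0.0, -0.089]
wrist_force: [2.7, 3.3, -0.2]
finger_gap: 0.4
finger_force: 1.9
```

carry_out(slide=[[-0.002,-0.02,0],[-0.004,-0.04,0],[-0.006,-0.06,0],[-0.007,-0.08,0],[-0.009,-0.1,0],[-0.011,-0.12,0],[-0.012,-0.14,0],[-0.014,-0.16,0],[-0.016,-0.18,0],[-0.018,-0.2,0]], dr=[[0,0,0],[0,0,0],[0,0,0],[0,0,0],[0,0,0],[0,0,0],[0,0,0],[0,0,0],[0,0,0],[0,0,0]], gripper=[0,0,0,0,0,0,0,0,0,0])

```text
clock: 19.93
eef_pos: [622.5, 9.8, 165.4]
eef_rot: [-3.141, -0.0, -0.088]
wrist_force: [4.7, 6.2, -2.1]
finger_gap: 0.7
finger_force: 3.4
```

Force is up to 6 N, so the rings are moving. Finishing in small steps.

carry_out(slide=[[-0.001,-0.01,0],[-0.002,-0.02,0],[-0.003,-0.03,0],[-0.003,-0.036,0],[-0.004,-0.042,0],[-0.004,-0.048,0]], dr=[[0,0,0],[0,0,0],[0,0,0],[0,0,0],[0,0,0],[0,0,0]], gripper=[0,0,0,0,0,0])

```text
clock: 20.43
eef_pos: [621.5, -1.9, 165.4]
eef_rot: [-3.141, -0.0, -0.088]
wrist_force: [4.0, 6.8, -1.1]
finger_gap: 0.0
finger_force: 3.6
```

carry_out(slide=[[0,-0.004,0],[-0.001,-0.008,0],[-0.001,-0.012,0],[-0.001,-0.016,0],[-0.002,-0.02,0],[-0.002,-0.024,0]], dr=[[0,0,0],[0,0,0],[0,0,0],[0,0,0],[0,0,0],[0,0,0]], gripper=[0,0,0,0,0,0])

```text
clock: 20.93
eef_pos: [621.4, -3.1, 165.5]
eef_rot: [-3.133, -0.001, -0.086]
wrist_force: [7.6, 49.0, -1.5]
finger_gap: 0.7
finger_force: 24.7
```

There is a hard stop at y≈-3 against the expected -5, so it is home. Backing off and raising.

carry_out(slide=[[0.003,0.06,0],[0.006,0.12,0],[0.006,0.12,0],[0.006,0.12,0.15],[0.006,0.12,0.3],[0.006,0.12,0.5],[0.006,0.12,0.6],[0.006,0.12,0.6],[0.006,0.12,0.6]], dr=[[0,0,0],[0,0,0],[0,0,0],[0,0,0],[0,0,0],[0,0,0],[0,0,0],[0,0,0],[0,0,0]], gripper=[0,0,0,0,0,0,0,0,0])

```text
clock: 21.68
eef_pos: [622.5, 21.2, 317.2]
eef_rot: [3.141, -0.003, -0.089]
wrist_force: [-0.7, -0.4, -1.3]
finger_gap: 0.3
finger_force: 0.0
```

Run:
```python
from m import *
s=read_state();m=camera_model("wrist"); im=camera("wrist"); print(s["eef_pos"],s["wrist_force"])
save("pics/w6.png",cv2.resize(im,(800,600)))
for s,c,k in comps(im,(5,150,120),(18,255,255),(0,0,800,380)): print("or",s/.7,plane(m,*c,102))
```

```text
[622.54902176  21.24485432 317.15572236] [-0.71883969 -0.36397574 -1.29630406]
or [450.         247.14285714  20.          78.57142857 922.85714286] [623.05477139 -23.59920579 102.        ]
```

View pics/w6.png

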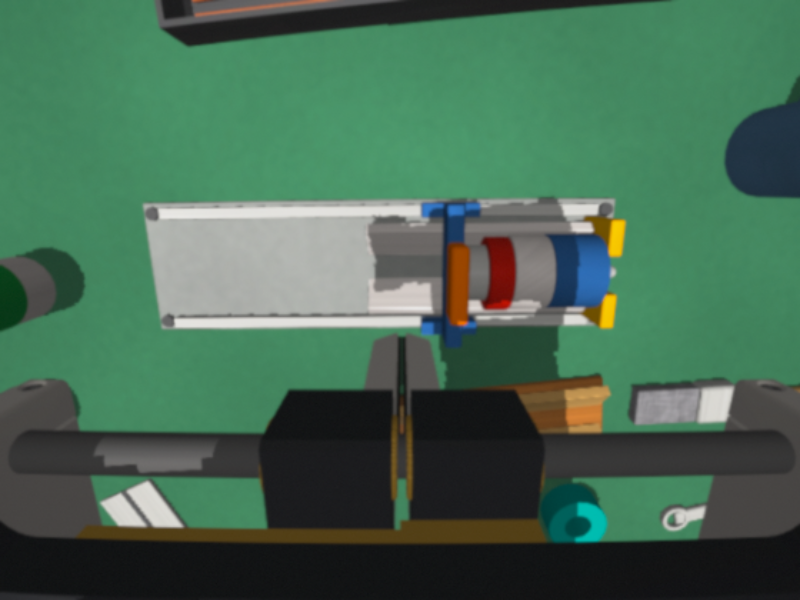

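The stack is closed: blue (583,270), grey (533,272) and red (499,272). The tip shows in the notch at (612,272), the handle travelled about 222 mm, and nothing touches the robot. Handing in.

```bash
python3 -c "
from cell import *
print(sign_off())"
```

```text
the job is handed in; nothing more can be done
None
```

The three rings lie in the cradle in order (thick at the stop, then middle, then thin), the arbor is pushed home through them, and the job was handed in after about 22 s; sign-off returned no verdict.

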